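Lay a fresh tread plate in the boot jack

TASK

The boot jack on the bench has lost its tread: take just the top plate from the stack of long rectangular rubber tread plates (not the short D-shaped heel plates) and set it down, without dropping it, so that it lies flat and lengthwise inside the empty metal tray on the jack. Leave every other plate in the two stacks where it is.

Things in the scene. Friction and masses are not known exactly. Their poses are not given: they have to be found in the camera images.
- tread_top: The plate to take: topmost of a stack of three identical, rigid, long rectangular black rubber plates with a grey line round the edge, ribbed on top, each 130 x 54 x 14 mm thick, 80 to 170 g. Origin at the centre of its underside (28 mm above the bench at the start); x along its length, y across, z up. The stack is a few mm and degrees askew; both ends are alike.
- tread_mid: The tread plate directly under the top one, the same size and shape, to be left lying (it may shift by up to 15 mm). Origin at the centre of its underside; x along its length, z up. A third one lies under it.
- jack_tray (a point): Centre of the floor (24 mm above the bench) of the shallow metal tray on the fixed wooden boot jack; x along the tray towards the heel fork, y across, z up. Inside 156 x 80 mm, rim 5 mm high, missing over the middle 80 mm of both long sides for the fingers. The fork begins 140 mm from the centre, 86 mm high; a lever on its +y side reaches up to 150 mm.
- heel_top: Not to be taken: the topmost of three short black rubber heel plates in another stack, D-shaped (straight at one end, half round at the other), 72 long x 54 wide x 14 mm thick. Origin at its underside; x towards the round end, z up. The two stacks stand left and right of the jack, either way round.

How it is judged:
By the outcome, as a careful person would: the job done as asked, in the order asked, and still so for the second after the job is handed in, with the robot touching nothing.
It also fails if it takes over 38 s, if anything falls off the work surface, if the arm or the gripper's body presses on something with over 40 N, if the wrist force passes 120 N, or if a joint passes its speed limit or range.

ROBOT

A 7-joint arm with a two-finger parallel gripper is mounted at the origin on the work surface. World frame = base frame: x ahead of the robot, y to its left, z up, the work surface at z = 0. Lengths are in m, angles in rad, forces in N, time in s.
With the tool pointing down it reaches from about 0.4 to 0.85 m from the base axis. Payload 10.4 kg.
Tool frame: the origin (TCP) lies at the very end of the fingers, on their centre line; the grasp point (between the pads) lies 19 mm behind it; z points along the fingers, y is the line along which they close (so a half turn about z gives the same grasp; the last joint's range is limited). The gripper opens to 85 mm and grips with 20 to 120 N. Pads are 22 mm wide; open, the fingers measure 114 mm over their backs; the gripper's body (76 mm by 85 mm) begins 54 mm behind the grasp point. The pads swing forward as they close: fully open they stand 13 mm farther back than shut.
Start: joints at [1.124, 0.332, -0.065, 1.46, 0.022, 1.35, -0.088], TCP at [0.257, -0.57, 0.231] pointing down, gripper open.
Joint ranges: [-2.6, 2.6], [-0.5, 2.12], [-1.47, 1.34], [0.16, 2.42], [-1.27, 4.41], [0.06, 2.06], [-2.6, 2.6]. Speed limits (rad/s): [2.22, 2.22, 2.79, 2.79, 3.14, 3.14, 3.14].

INTERFACE

Orientations are given as a unit quaternion [x, y, z, w].
In Python, from workcell import manip, vision, order gives the robot as it stands. The module is installed in compiled form; this text tells all that it offers.
- The arm moves only by the tool move_arm, never from a script. Its argument "motion" is a list of rows, each a list of 3 entries, a list of its own where there are three numbers: the shift along the tool's x, y, z scaled (see below), then the turn, a rotation vector about the tool's x, y, z scaled (see below), then the opening, from -1 (shut) to 1 (fully open). In form: [[[dx, dy, dz], [wx, wy, wz], hand], ...]. A call has 1 to 12 rows; each row shifts and turns the commanded pose from where the row before left it, along the tool's axes as they then stand; what a row does not reach is not made up. The controller multiplies each number of a shift by 0.75 m and each number of a turn by pi/4 rad. A row lasts 1/10 s, in which the tool goes at most 50 mm and 8.59 degrees, less where a joint would pass 70% of its speed; a pose out of reach is approached as far as the arm can. A call with a number of a shift or a turn outside -1 to 1 is refused whole. A call with a gripper value outside its range is refused whole. The fingers move at their own pace and stop on an object; "newtons" is the grip in N (left out, the last holds). Time passes only in rows, so rows that do not move let the fingers close. It gives the time, the measured TCP pose, the force, the opening and the grip force at its end, in the units of the state.
- manip.get_obs(): the state, without advancing time (a new reading comes with each control period).
- vision.camera(name): name is "side" or "top"; returns a dict with "pixels" (480x640x3 uint8, red, green, blue), "fx", "fy", "cx", "cy" (pixels), "k1" (the pictures are not rectified: a ray, as slopes to the right and down, at radius r is drawn at 1 + k1 r^2 times it, then the intrinsics apply), "R" (3x3) and "t" (3): a world point X has camera coordinates R X + t. Camera axes: x right, y down, z forward; pixel columns grow to the right and rows downward; lengths in m; the calibration is good to about 2 mm. A picture is of the moment at which its call begins. There is no depth.
- order.hand_in(): hands the job in; it is judged then, once.
The state is a dict: "clock": time; "joint_pos": joint angles; "joint_velocities": joint speeds; "tau": joint torques, N m; "position": TCP position; "ee_rot": TCP orientation; "ft_force": force on the tool from outside, world axes, zero at the start; "torque": the same for the moment, N m; "grip_width": opening from 0.0 (shut) to 1.0 (fully open); "grasp_force": force on a finger pad.
Only numpy, scipy, OpenCV 4.12 (cv2) and the standard library are available. Lean on these libraries where they do the work, as an engineer would, in place of code of your own. Each camera call takes 0.05 s, during which the arm holds its last target. There are 200 camera calls.

## Working session

There is one attempt and no reset: what is moved stays moved. The work goes in short steps, Python scripts to look and compute and a tool call to move; the robot and the scene stay as the last step left them, time stands still between calls to the robot, and variables do not carry over. Pictures are saved under pics/ and viewed, at most 10 in all, crops included, and the job is handed in when it is done.

Besides the shell and the picture viewer there is one more tool, called after "Request:" as a command line: name --argument value ..., lists and objects as JSON in quotes. move_arm: Moves the arm, as the interface text tells. Its arguments: {"type":"object","properties":{"motion":{"type":"array"},"newtons":{"type":"number"}},"required":["motion"]}

```bash
mkdir -p pics; python3 - <<'E'
from workcell import manip, vision
import cv2,pickle
for n in("top","side"):
    c=vision.camera(n); cv2.imwrite(f"pics/{n}0.png",c["pixels"][:,:,::-1]); pickle.dump(c,open(f"{n}0.pkl","wb"))
    print(n,{k:v for k,v in c.items() if k!="pixels"})
print(manip.get_obs())
E
```

```text
top {'fx': 470.1938895810249, 'fy': 470.1938895810249, 'cx': 321.24728133660744, 'cy': 231.82073349457252, 'k1': -0.11260640788996333, 'R': array([[-0.02551245, -0.99944775,  0.02129089],
       [-0.99834966,  0.02437674, -0.05199743],
       [ 0.05144971, -0.02258233, -0.99842023]]), 't': array([-7.37273492e-04,  4.97680907e-01,  8.68556225e-01])}
side {'fx': 534.9186758657769, 'fy': 534.9186758657769, 'cx': 320.55408497279666, 'cy': 229.4291816947084, 'k1': -0.036257562974646385, 'R': array([[-0.96967504, -0.24368777, -0.01861691],
       [-0.14394563,  0.63102077, -0.7622942 ],
       [ 0.19750943, -0.73649784, -0.64696288]]), 't': array([0.47250228, 0.10937745, 0.96547684])}
{'clock': 0.1, 'joint_pos': array([ 1.12437224,  0.3327904 , -0.06470916,  1.46089527,  0.02155553,
        1.34993049, -0.0884966 ]), 'joint_velocities': array([-9.93264928e-05, -2.49775146e-03,  8.15911760e-04, -2.77157264e-03,
       -1.34737327e-03, -3.06152994e-04, -5.14599832e-04]), 'tau': array([ 2.43643568e-03, -6.26747060e+01,  5.00203902e-02, -3.92427063e+01,
        1.64954842e-02,  6.95994604e-03, -1.64010135e-05]), 'position': array([ 0.25689455, -0.56936295,  0.23058882]), 'ee_rot': array([ 9.77627981e-01,  2.10340412e-01, -1.48269988e-04, -6.48532626e-04]), 'ft_force': array([0.17245659, 0.05777333, 0.57678449]), 'torque': array([0.01476989, 0.01121821, 0.0042023 ]), 'grasp_force': 0.0, 'grip_width': 0.9972255123410482}
```

View pics/top0.png

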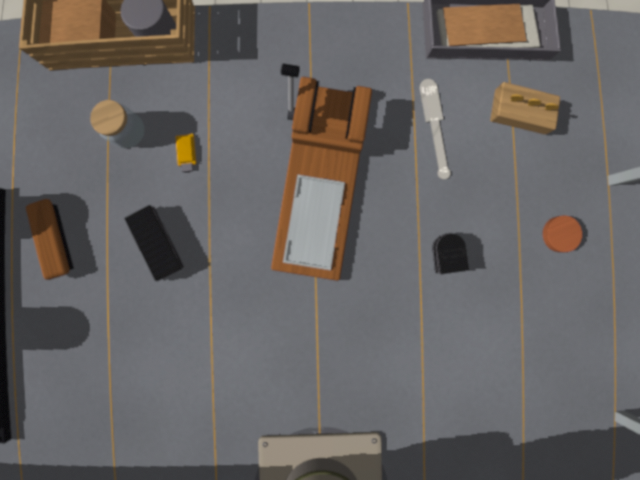

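View pics/side0.png

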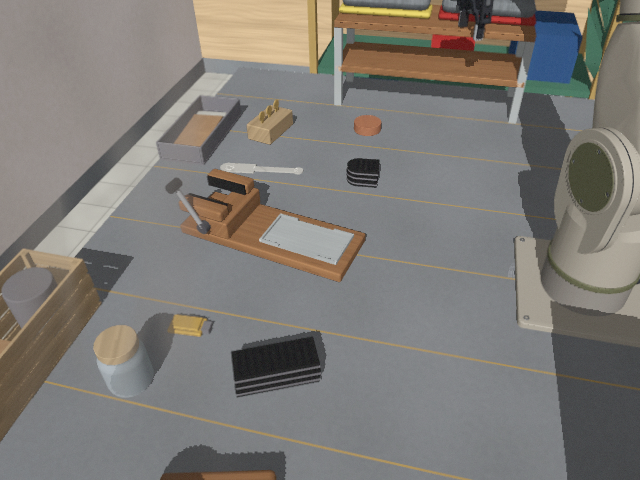

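The tread stack is at about (154,242) in the top view and (277,362) in the side view. The tray is at (315,222) and (307,238). Next I'll enlarge these to pick corners.

```bash
python3 - <<'E'
import cv2,numpy as np
t=cv2.imread("pics/top0.png");s=cv2.imread("pics/side0.png")
def e(im,x,y,w,h,k,g=1.): 
    c=cv2.resize(im[y:y+h,x:x+w],None,fx=k,fy=k,interpolation=cv2.INTER_CUBIC)
    return np.clip(255*(c/255.)**g,0,255).astype(np.uint8)
a=np.hstack([e(t,115,195,80,96,5,.5),e(t,270,165,80,110,5)[:480]])
cv2.imwrite("pics/c1.png",a)
b=np.vstack([e(s,220,325,110,75,5,.5)[:, :550],e(s,250,205,110,40*1+5,5)])
cv2.imwrite("pics/c2.png",b); print(a.shape,b.shape)
E
```

```text
(480, 800, 3) (600, 550, 3)
```

View pics/c1.png

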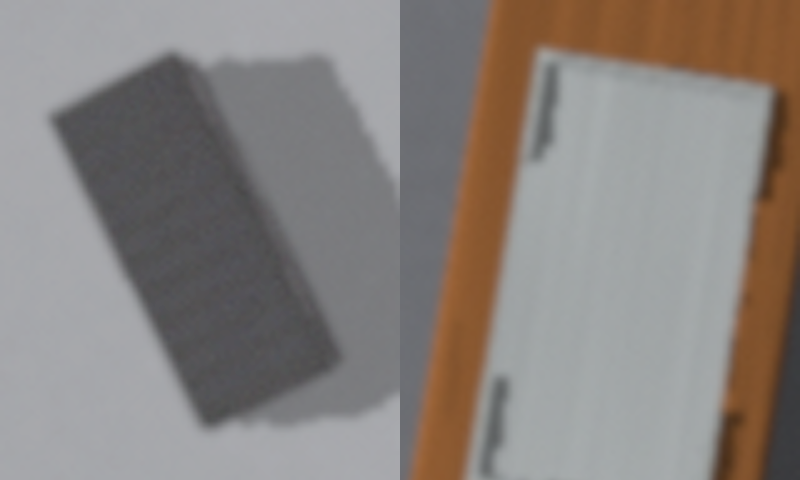

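View pics/c2.png

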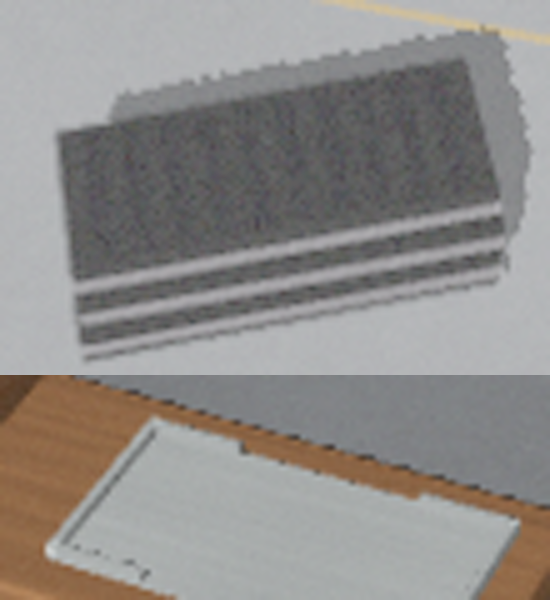

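c1 and c2 show the tread's top-face corners and part of the tray rim. I'll fit the plate as a known rectangle in both views and segment the bright tray.

```bash
cat > h.py <<'E'
import numpy as np,cv2,pickle
from scipy.optimize import least_squares
def proj(c,X):
    q=np.atleast_2d(X)@c["R"].T+c["t"]; s=q[:,:2]/q[:,2:]; s=s*(1+c["k1"]*(s**2).sum(1,keepdims=True))
    return s*[c["fx"],c["fy"]]+[c["cx"],c["cy"]]
def rect(x,y,a,z,L,W):
    u=np.array([np.cos(a),np.sin(a)]);v=np.array([-u[1],u[0]])
    return np.array([[*(np.array([x,y])+i*L/2*u+j*W/2*v),z] for i,j in((1,1),(1,-1),(-1,-1),(-1,1))])
def unproj(c,p,z):
    f=lambda X:(proj(c,[X[0],X[1],z])-p).ravel()
    return least_squares(f,[.5,0]).x
def tray_quad(c):
    im=c["pixels"].astype(int); m=((im.min(2)>115)&(im.max(2)-im.min(2)<30)).astype(np.uint8)
    m=cv2.morphologyEx(m,cv2.MORPH_CLOSE,np.ones((7,7)))
    return m
E
python3 - <<'E'
from h import *
T=pickle.load(open("top0.pkl","rb"));S=pickle.load(open("side0.pkl","rb"))
# world order: far-left, far-right, near-right, near-left
pt=np.array([[50,118],[177,52],[342,360],[207,430]])/5+[115,195]
ps=np.array([[78,280],[58,132],[465,60],[500,205]])/5+[220,325]
for n,c,p in(("T",T,pt),("S",S,ps)):
    w=np.array([unproj(c,q,.042) for q in p]);print(n,w.round(4).tolist(),w.mean(0),[np.linalg.norm(w[i]-w[i-1]).round(4) for i in range(4)])
    f=lambda q:(proj(c,rect(*q,.042,.13,.054))-p)[[0,1,2,3]].ravel()
    # world corner order: (+,+)=far-left,(+,-)=far-right,(-,-)=near-right,(-,+)=near-left
    r=least_squares(f,[*w.mean(0),.5]);print(r.x,r.fun.round(1))
f=lambda q:np.r_[(proj(T,rect(*q,.042,.13,.054))-pt).ravel(),(proj(S,rect(*q,.042,.13,.054))-ps).ravel()]
r=least_squares(f,r.x);print("both",r.x,r.fun.round(1))
for n,c,seed in(("T",T,(315,222)),("S",S,(307,238))):
    m=tray_quad(c);k,l=cv2.connectedComponents(m);b=(l==l[seed[1],seed[0]]).astype(np.uint8)
    cs,_=cv2.findContours(b,0,1);cc=cv2.convexHull(max(cs,key=cv2.contourArea))
    q=cv2.approxPolyN(cc,4).reshape(-1,2);w=np.array([unproj(c,x,.029) for x in q])
    print(n,b.sum(),q.tolist(),w.round(4).tolist(),w.mean(0),[np.linalg.norm(w[i]-w[i-1]).round(4) for i in range(4)],[np.arctan2(*(w[i]-w[i-1])[::-1]).round(3) for i in range(4)])
E
```

```text
T [[0.5291, 0.3474], [0.5521, 0.2994], [0.4382, 0.2391], [0.4138, 0.2894]] [0.48333628 0.2938113 ] [np.float64(0.129), np.float64(0.0532), np.float64(0.1288), np.float64(0.0559)]
[0.48334701 0.29381362 0.47255392] [-0.   0.1  0.  -0.7 -0.6  0.3  0.6  0.4]
S [[0.5271, 0.351], [0.5524, 0.3023], [0.4369, 0.2462], [0.4128, 0.2966]] [0.48229937 0.29902568] [np.float64(0.1266), np.float64(0.0549), np.float64(0.1284), np.float64(0.0559)]
[0.48225338 0.29894754 0.45095754] [-1.3  0.1 -0.3  0.3  0.8  0.2  0.8 -0.8]
both [0.48292825 0.2964372  0.46222912] [-1.2  0.1 -1.  -0.5 -2.3  0.9 -1.2  0.6 -0.9 -1.1 -0.2 -0.6  0.5 -1.4
  0.9 -2.7]
T 4230 [[344, 182], [330, 270], [283, 262], [297, 174]] [[0.5882, -0.0574], [0.4262, -0.0271], [0.443, 0.0587], [0.6051, 0.0294]] [0.51561244 0.00092727] [np.float64(0.0884), np.float64(0.1648), np.float64(0.0874), np.float64(0.1647)] [np.float64(-1.763), np.float64(2.957), np.float64(1.377), np.float64(-0.179)]
S 202150 [[639, 24], [639, 479], [0, 479], [0, -10]] [[-0.3562, -1.4051], [-0.0272, 0.3642], [0.7809, 0.5602], [2.3371, -1.342]] [ 0.68366349 -0.45568311] [np.float64(2.694), np.float64(1.7997), np.float64(0.8315), np.float64(2.4576)] [np.float64(-3.118), np.float64(1.387), np.float64(0.238), np.float64(-0.885)]
```

```bash
cat >> h.py <<'E'
from scipy.spatial.transform import Rotation as Ro
def plan(o,xyz,yaw,n):
    "tool-frame row values to reach a tool-down pose with tool x at yaw, in n equal rows"
    R0=Ro.from_quat(o["ee_rot"]); R1=Ro.from_matrix([[np.cos(yaw),np.sin(yaw),0],[np.sin(yaw),-np.cos(yaw),0],[0,0,-1]])
    d=R0.inv().apply(np.array(xyz)-o["position"]); w=(R0.inv()*R1).as_rotvec()
    print("mm",(d*1000).round(1),"deg",np.degrees(w).round(2),"rows",n,(d/.75/n).round(4),(w/(np.pi/4)/n).round(4))
E
python3 - <<'E'
from h import *
from workcell import manip
S=pickle.load(open("side0.pkl","rb"))
w=np.array([unproj(S,p,.029) for p in((280,214),(259,240),(354,234))]);print(w,(w[1]+w[2])/2,w[0]-w[1],w[0]-w[2])
o=manip.get_obs(); plan(o,[.5,-.1,.231],.424,12)
o2=dict(o,position=np.array([.5,-.1,.231])); plan(o2,[.483,.2965,.15],.462,10)
E
```

```text
[[ 0.58677436 -0.0548803 ]
 [ 0.60248364  0.03179221]
 [ 0.42573941 -0.02695407]] [0.51411153 0.00241907] [-0.01570928 -0.08667251] [ 0.16103495 -0.02792624]
mm [ 414.6 -327.8    0. ] deg [-0.08  0.   -0.01] rows 12 [ 0.0461 -0.0364  0.    ] [-0.0001  0.     -0.    ]
mm [ 147.6 -368.3   81.5] deg [-0.08 -0.   -2.19] rows 10 [ 0.0197 -0.0491  0.0109] [-0.0002 -0.     -0.0049]
```

Request:
move_arm --motion '[[[0.046,-0.036,0],[0,0,0],1],[[0.046,-0.036,0],[0,0,0],1],[[0.046,-0.036,0],[0,0,0],1],[[0.046,-0.036,0],[0,0,0],1],[[0.046,-0.036,0],[0,0,0],1],[[0.046,-0.036,0],[0,0,0],1],[[0.046,-0.036,0],[0,0,0],1],[[0.046,-0.036,0],[0,0,0],1],[[0.046,-0.036,0],[0,0,0],1],[[0.046,-0.036,0],[0,0,0],1],[[0.046,-0.036,0],[0,0,0],1],[[0.046,-0.036,0],[0,0,0],1]]' --newtons 50

```text
clock: 1.3
position: [0.5015, -0.1025, 0.2312]
ee_rot: [0.978, 0.21, -0.0, 0.0]
ft_force: [1.2, -0.2, -0.6]
grip_width: 1.002
grasp_force: 0.0
```

Request:
move_arm --motion '[[[0.02,-0.049,0],[0,0,-0.005],1],[[0.02,-0.049,0],[0,0,-0.005],1],[[0.02,-0.049,0],[0,0,-0.005],1],[[0.02,-0.049,0],[0,0,-0.005],1],[[0.02,-0.049,0],[0,0,-0.005],1],[[0.02,-0.049,0],[0,0,-0.005],1],[[0.02,-0.049,0.02],[0,0,-0.005],1],[[0.02,-0.049,0.03],[0,0,-0.005],1],[[0.02,-0.049,0.03],[0,0,-0.005],1],[[0.02,-0.049,0.03],[0,0,-0.005],1],[[0,0,0],[0,0,0],1]]'

```text
clock: 2.4
position: [0.4758, 0.2971, 0.1455]
ee_rot: [0.972, 0.233, -0.003, -0.001]
ft_force: [-1.2, -0.2, -0.1]
grip_width: 0.997
grasp_force: 0.0
```

```bash
python3 - <<'E'
from h import *
from workcell import manip
o=manip.get_obs(); print(o["clock"],o["position"],o["joint_pos"].round(2)); plan(o,[.483,.2965,.08],.462,3)
E
```

```text
2.4 [0.47578851 0.29708856 0.14552008] [ 0.    0.36 -0.77  1.71  0.26  1.19 -1.93]
mm [ 6.5  4.  65.5] deg [-0.2   0.27  0.5 ] rows 3 [0.0029 0.0018 0.0291] [-0.0015  0.002   0.0037]
```

Request:
move_arm --motion '[[[0.003,0.002,0.029],[-0.0015,0.002,0.004],1],[[0.003,0.002,0.029],[-0.0015,0.002,0.004],1],[[0.003,0.002,0.029],[-0.0015,0.002,0.004],1],[[0,0,0],[0,0,0],1],[[0,0,0],[0,0,0],1]]'

```text
clock: 2.9
position: [0.4879, 0.2909, 0.0839]
ee_rot: [0.974, 0.225, 0.002, 0.001]
ft_force: [-0.4, -0.0, 1.5]
grip_width: 1.001
grasp_force: 0.0
```

```bash
python3 - <<'E'
from h import *
from workcell import manip,vision
o=manip.get_obs(); print(o["clock"],o["position"]); plan(o,[.483,.2965,.027],.462,4)
a=[]
for n,(x,y) in(("top",(105,180)),("side",(220,290))):
    c=vision.camera(n); im=c["pixels"][y:y+120,x:x+120,::-1]
    p=proj(c,o["position"])[0]; print(n,(p-[x,y])*3.3)
    a.append((255*(cv2.resize(im,None,fx=3.3,fy=3.3,interpolation=2)/255.)**.55).clip(0,255).astype(np.uint8))
cv2.imwrite("pics/d.png",np.hstack(a))
E
```

```text
2.9 [0.48789632 0.29093426 0.08392274]
mm [-2.2 -7.3 56.9] deg [ 0.2  -0.24 -0.49] rows 4 [-0.0007 -0.0024  0.019 ] [ 0.0011 -0.0013 -0.0027]
top [139.26377533 196.32268836]
side [169.54206194 152.77220576]
```

View pics/d.png

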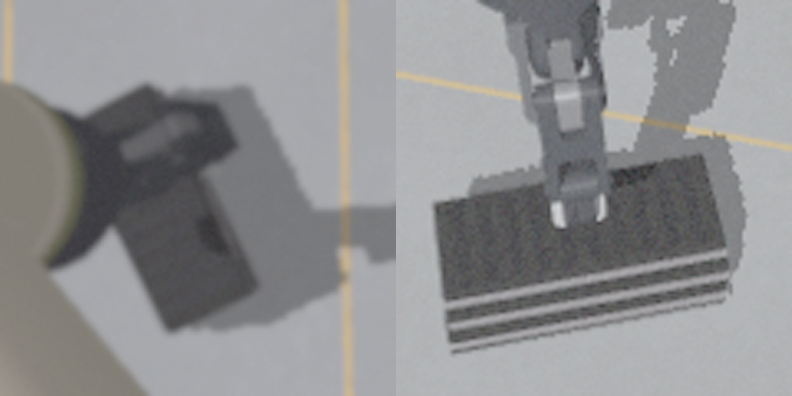

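Side view: the gripper hangs over the stack (finger at about (578,215)) across its width. Let it settle and re-measure.

Request:
move_arm --motion '[[[0,0,0],[0,0,0],1],[[0,0,0],[0,0,0],1]]'

```text
clock: 3.2
position: [0.4883, 0.2913, 0.0844]
ee_rot: [0.974, 0.225, 0.003, 0.001]
ft_force: [-0.7, 1.2, -0.1]
grip_width: 0.998
grasp_force: 0.0
```

```bash
python3 - <<'E'
from h import *
from workcell import manip
o=manip.get_obs(); print(o["clock"],o["position"]); plan(o,[.483,.2965,.045],.462,3)
E
```

```text
3.2 [0.48832701 0.29130245 0.08442541]
mm [-2.7 -7.2 39.4] deg [ 0.22 -0.35 -0.48] rows 3 [-0.0012 -0.0032  0.0175] [ 0.0016 -0.0026 -0.0036]
```

Request:
move_arm --motion '[[[-0.001,-0.003,0.0175],[0.0015,-0.0025,-0.0035],1],[[-0.001,-0.003,0.0175],[0.0015,-0.0025,-0.0035],1],[[-0.001,-0.003,0.0175],[0.0015,-0.0025,-0.0035],1],[[0,0,0],[0,0,0],1],[[0,0,0],[0,0,0],1],[[0,0,0],[0,0,0],1]]'

```text
clock: 3.8
position: [0.4833, 0.2964, 0.0445]
ee_rot: [0.973, 0.229, -0.0, 0.0]
ft_force: [0.9, 0.2, 0.5]
grip_width: 1.001
grasp_force: 0.0
```

```bash
python3 - <<'E'
from h import *
from workcell import manip
o=manip.get_obs(); print(o["clock"],o["position"]); plan(o,[.483,.2965,.0265],.462,2)
E
```

```text
3.8 [0.48331106 0.29637344 0.04446089]
mm [-0.2 -0.3 18. ] deg [-0.    0.04 -0.  ] rows 2 [-0.0001 -0.0002  0.012 ] [-0.      0.0004 -0.    ]
```

Request:
move_arm --motion '[[[0,0,0.012],[0,0,0],1],[[0,0,0.012],[0,0,0],1],[[0,0,0],[0,0,0],0.45],[[0,0,0],[0,0,0],0.45],[[0,0,0],[0,0,0],0.45],[[0,0,0],[0,0,0],0.45],[[0,0,0],[0,0,0],0.45]]'

```text
clock: 4.5
position: [0.4832, 0.2962, 0.0264]
ee_rot: [0.973, 0.229, -0.0, 0.0]
ft_force: [0.3, 0.5, -0.1]
grip_width: 0.723
grasp_force: 0.0
```

```bash
python3 - <<'E'
from h import *
from workcell import manip,vision
o=manip.get_obs(); print(o["clock"],o["position"])
a=[]
for n,(x,y,w,h) in(("top",(115,190,80,100)),("side",(225,310,110,100))):
    c=vision.camera(n); im=c["pixels"][y:y+h,x:x+w,::-1]
    a.append((255*(cv2.resize(im,None,fx=4.2,fy=4.2,interpolation=2)/255.)**.5).clip(0,255).astype(np.uint8))
cv2.imwrite("pics/e.png",np.hstack(a))
E
```

```text
4.5 [0.48323551 0.29623619 0.02640108]
```

View pics/e.png

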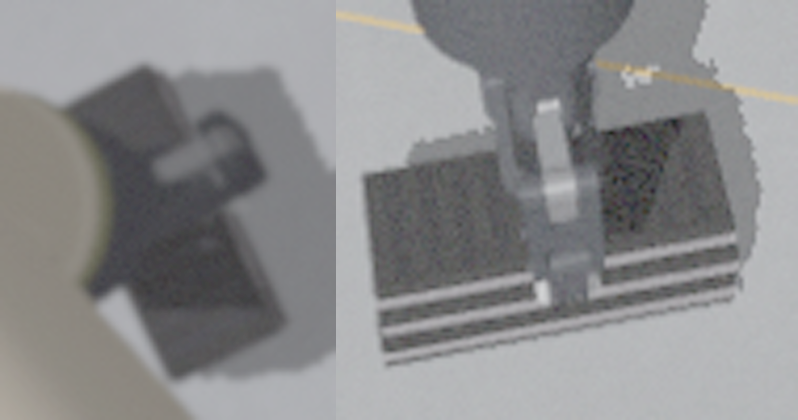

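The near finger's tip is at crop (568,305), beside the top plates. Next I'll work out its height from the side view.

```bash
python3 - <<'E'
from h import *
S=pickle.load(open("side0.pkl","rb"))
n=np.array([-np.sin(.462),np.cos(.462)])
for d in(.031,.04,.046):
  for z in(.025,.03,.035): print(d,z,proj(S,[*(np.array([.4832,.2962])+d*n),z]).round(1))
print("plate edges", [proj(S,[*(np.array([.4832,.2962])+.027*n),z]).round(1).tolist() for z in(.014,.028,.042)])
E
```

```text
0.031 0.025 [[279.4 380.2]]
0.031 0.03 [[279.1 378.3]]
0.031 0.035 [[278.9 376.4]]
0.04 0.025 [[280.3 385.2]]
0.04 0.03 [[280.1 383.3]]
0.04 0.035 [[279.9 381.4]]
0.046 0.025 [[281.  388.6]]
0.046 0.03 [[280.7 386.7]]
0.046 0.035 [[280.5 384.8]]
plate edges [[[279.5, 382.2]], [[278.8, 376.8]], [[278.2, 371.4]]]
```

Request:
move_arm --motion '[[[0,0,0.001],[0,0,0],0.45],[[0,0,0],[0,0,0],0],[[0,0,0],[0,0,0],0],[[0,0,0],[0,0,0],0],[[0,0,0],[0,0,0],0],[[0,0,0],[0,0,0],-0.2],[[0,0,0],[0,0,0],-0.2],[[0,0,0],[0,0,0],-0.2]]' --newtons 45

```text
clock: 5.4
position: [0.4832, 0.2963, 0.0256]
ee_rot: [0.973, 0.229, -0.0, 0.0]
ft_force: [-0.8, -0.7, 5.2]
grip_width: 0.618
grasp_force: 48.1
```

Request:
move_arm --motion '[[[0,0,-0.004],[0,0,0],-0.3],[[0,0,-0.005],[0,0,0],-0.3],[[0,0,-0.01],[0,0,0],-0.3],[[0,0,-0.02],[0,0,0],-0.3],[[0,0,-0.02],[0,0,0],-0.3],[[0,0,-0.02],[0,0,0],-0.3],[[0,0,-0.02],[0,0,0],-0.3],[[0,0,0],[0,0,0],-0.3],[[0,0,0],[0,0,0],-0.3]]'

```text
clock: 6.3
position: [0.4833, 0.2961, 0.0999]
ee_rot: [0.973, 0.229, -0.0, 0.0]
ft_force: [0.6, -0.4, -1.4]
grip_width: 0.619
grasp_force: 47.5
```

```bash
python3 - <<'E'
from h import *
from workcell import manip,vision
o=manip.get_obs(); print(o["clock"],o["position"],o["ft_force"],o["grasp_force"],o["grip_width"])
c=vision.camera("side"); im=c["pixels"][230:410,200:380,::-1]
cv2.imwrite("pics/f.png",(255*(cv2.resize(im,None,fx=3,fy=3,interpolation=2)/255.)**.5).clip(0,255).astype(np.uint8))
plan(o,[.515,.0015,.10],-.177,9)
E
```

```text
6.3 [0.48331732 0.2961201  0.09993229] [ 0.56616277 -0.35738018 -1.40741138] 47.53738224506378 0.6185394280719957
mm [-1.029e+02  2.779e+02  1.000e-01] deg [3.000e-02 2.000e-02 3.659e+01] rows 9 [-0.0152  0.0412  0.    ] [0.0001 0.0001 0.0904]
```

View pics/f.png

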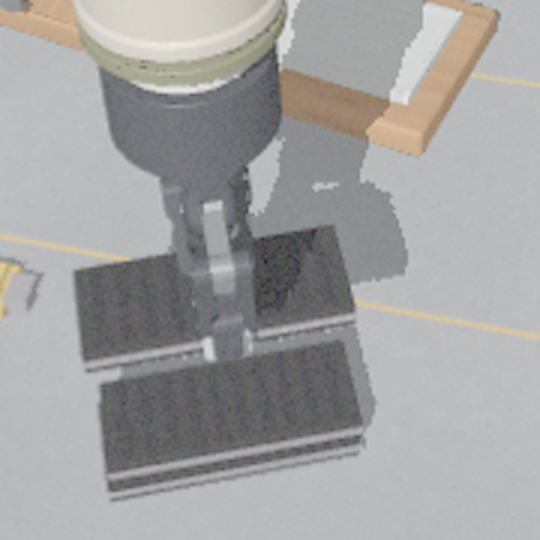

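One plate is held level, and two remain in the stack (crop y 345–495). I'll check how it sits in the hand.

```bash
python3 - <<'E'
from h import *
S=pickle.load(open("side0.pkl","rb"))
p=np.array([[83,359],[75,270],[335,227],[354,314]])/3+[200,230]
p=p[[0,1,2,3]]
f=lambda q:(proj(S,rect(*q,.1163,.13,.054))-p).ravel()
r=least_squares(f,[.483,.296,.46]);print(r.x,r.fun.round(1))
E
```

```text
[0.48314557 0.29900286 0.44156373] [-0.9 -0.  -0.6  0.   0.5  0.3  1.1 -0.5]
```

Request:
move_arm --motion '[[[-0.007,0.0185,0],[0,0,0],-0.3],[[-0.0137,0.037,0],[0,0,0],-0.3],[[-0.0137,0.037,0],[0,0,0],-0.3],[[-0.0137,0.037,0],[0,0,0],-0.3],[[-0.0137,0.037,0],[0,0,0],-0.3],[[-0.0137,0.037,0],[0,0,0],-0.3],[[-0.0137,0.037,0],[0,0,0],-0.3],[[-0.0137,0.037,0],[0,0,0],-0.3],[[-0.0137,0.037,0],[0,0,0],-0.3],[[-0.0137,0.037,0],[0,0,0],-0.3],[[-0.007,0.0185,0],[0,0,0],-0.3]]'

```text
clock: 7.45
position: [0.5139, -0.0024, 0.099]
ee_rot: [0.974, 0.227, -0.001, 0.001]
ft_force: [-0.4, 0.1, -1.0]
grip_width: 0.62
grasp_force: 47.6
```

Request:
move_arm --motion '[[[0,0,0],[0,0,0.08],-0.3],[[0,0,0],[0,0,0.12],-0.3],[[0,0,0],[0,0,0.12],-0.3],[[0,0,0],[0,0,0.12],-0.3],[[0,0,0],[0,0,0.12],-0.3],[[0,0,0],[0,0,0.12],-0.3],[[0,0,0],[0,0,0.12],-0.3],[[0,0,0],[0,0,0],-0.3],[[0,0,0],[0,0,0],-0.3],[[0,0,0],[0,0,0],-0.3]]'

```text
clock: 8.45
position: [0.5144, 0.0015, 0.0996]
ee_rot: [0.997, -0.082, -0.001, 0.0]
ft_force: [-0.6, -0.3, -1.3]
grip_width: 0.618
grasp_force: 47.5
```

```bash
python3 - <<'E'
from h import *
from workcell import manip
o=manip.get_obs(); print(o["clock"],o["position"],o["joint_pos"].round(2),o["grasp_force"]); plan(o,[.515,.001,.04],-.177,4)
E
```

```text
8.45 [0.51437026 0.00149767 0.09956452] [ 0.4   0.26 -0.55  1.88  0.16  1.05 -1.95] 47.54924118518829
mm [ 0.8  0.3 59.6] deg [0.05 0.08 0.71] rows 4 [0.0003 0.0001 0.0199] [0.0003 0.0004 0.0039]
```

Request:
move_arm --motion '[[[0,0,0.02],[0,0,0.004],-0.3],[[0,0,0.02],[0,0,0.004],-0.3],[[0,0,0.02],[0,0,0.004],-0.3],[[0,0,0.02],[0,0,0.004],-0.3],[[0,0,0.006],[0,0,0],-0.3],[[0,0,0],[0,0,0],-0.3],[[0,0,0],[0,0,0],-0.3]]'

```text
clock: 9.15
position: [0.5149, 0.0019, 0.0355]
ee_rot: [0.996, -0.089, -0.0, 0.0]
ft_force: [-0.8, 0.5, -1.8]
grip_width: 0.619
grasp_force: 47.5
```

```bash
python3 - <<'E'
from h import *
from workcell import manip,vision
o=manip.get_obs(); print(o["clock"],o["position"],o["grasp_force"]);plan(o,[.515,.001,.022],-.177,4)
a=[]
for n,(x,y,w,h) in(("top",(265,160,95,125)),("side",(240,160,135,125))):
    c=vision.camera(n); im=c["pixels"][y:y+h,x:x+w,::-1]
    a.append((255*(cv2.resize(im,None,fx=3.4,fy=3.4,interpolation=2)/255.)**.6).clip(0,255).astype(np.uint8))
cv2.imwrite("pics/g.png",np.hstack(a))
E
```

```text
9.15 [0.51485839 0.00194745 0.03553684] 47.52466678619385
mm [ 0.3  0.9 13.5] deg [ 0.03  0.03 -0.1 ] rows 4 [0.0001 0.0003 0.0045] [ 0.0002  0.0002 -0.0006]
```

View pics/g.png

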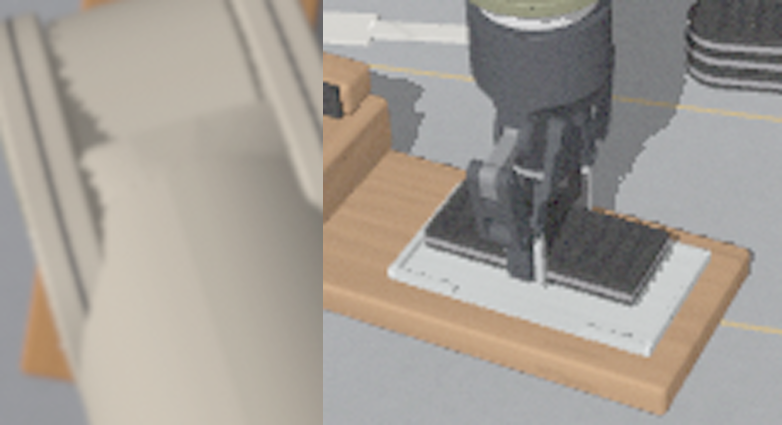

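The side view shows the plate hovering over the tray, parallel to it and centred (crop (430,240)–(670,240)). I'll lower it gently.

Request:
move_arm --motion '[[[0,0.0003,0.004],[0,0,0],-0.3],[[0,0.0003,0.004],[0,0,0],-0.3],[[0,0.0003,0.004],[0,0,0],-0.3],[[0,0,0.003],[0,0,0],-0.3],[[0,0,0.001],[0,0,0],-0.3],[[0,0,0],[0,0,0],-0.3],[[0,0,0],[0,0,0],-0.3]]'

```text
clock: 9.95
position: [0.5145, 0.0012, 0.0233]
ee_rot: [0.996, -0.089, -0.0, 0.0]
ft_force: [-0.6, -0.5, -1.2]
grip_width: 0.618
grasp_force: 47.5
```

Request:
move_arm --motion '[[[0,0,0.001],[0,0,0],-0.3],[[0,0,0],[0,0,0],-0.3],[[0,0,0],[0,0,0],-0.3]]'

```text
clock: 10.25
position: [0.5145, 0.0011, 0.0226]
ee_rot: [0.996, -0.089, -0.0, 0.0]
ft_force: [0.7, -0.5, -2.6]
grip_width: 0.618
grasp_force: 47.5
```

Request:
move_arm --motion '[[[0,0,0.001],[0,0,0],-0.3],[[0,0,0],[0,0,0],-0.3],[[0,0,0],[0,0,0],-0.3]]'

```text
clock: 10.55
position: [0.5144, 0.0011, 0.0218]
ee_rot: [0.996, -0.089, -0.001, 0.0]
ft_force: [0.4, -0.4, -1.0]
grip_width: 0.618
grasp_force: 47.5
```

Request:
move_arm --motion '[[[0,0,0.001],[0,0,0],-0.3],[[0,0,0],[0,0,0],-0.3],[[0,0,0],[0,0,0],-0.3]]'

```text
clock: 10.85
position: [0.5145, 0.0012, 0.0216]
ee_rot: [0.996, -0.089, -0.0, 0.0]
ft_force: [-3.4, 0.1, 7.0]
grip_width: 0.619
grasp_force: 48.4
```

Contact made (7 N up). Release and lift straight up.

Request:
move_arm --motion '[[[0,0,0],[0,0,0],0.25],[[0,0,0],[0,0,0],0.4],[[0,0,0],[0,0,0],0.6],[[0,0,0],[0,0,0],0.6],[[0,0,0],[0,0,0],0.6],[[0,0,0],[0,0,0],0.6]]'

```text
clock: 11.45
position: [0.5144, 0.0012, 0.021]
ee_rot: [0.996, -0.089, -0.0, 0.0]
ft_force: [-0.3, -0.2, 0.1]
grip_width: 0.798
grasp_force: 0.0
```

Request:
move_arm --motion '[[[0,0,-0.01],[0,0,0],0.6],[[0,0,-0.02],[0,0,0],0.6],[[0,0,-0.04],[0,0,0],0.6],[[0,0,-0.06],[0,0,0],0.6],[[0,0,-0.06],[0,0,0],0.6],[[0,0,-0.06],[0,0,0],0.6],[[0,0,-0.04],[0,0,0],0.6],[[0,0,0],[0,0,0],0.6],[[0,0,0],[0,0,0],0.6]]'

```text
clock: 12.35
position: [0.5149, 0.0014, 0.2399]
ee_rot: [0.996, -0.089, 0.001, 0.0]
ft_force: [-0.1, -0.1, -0.4]
grip_width: 0.802
grasp_force: 0.0
```

```bash
python3 - <<'E'
from h import *
from workcell import manip,vision
o=manip.get_obs(); print(o["clock"],o["position"])
c=vision.camera("side"); cv2.imwrite("pics/h.png",c["pixels"][:,:,::-1])
E
```

```text
12.35 [0.51485056 0.00144428 0.23989357]
```

View pics/h.png

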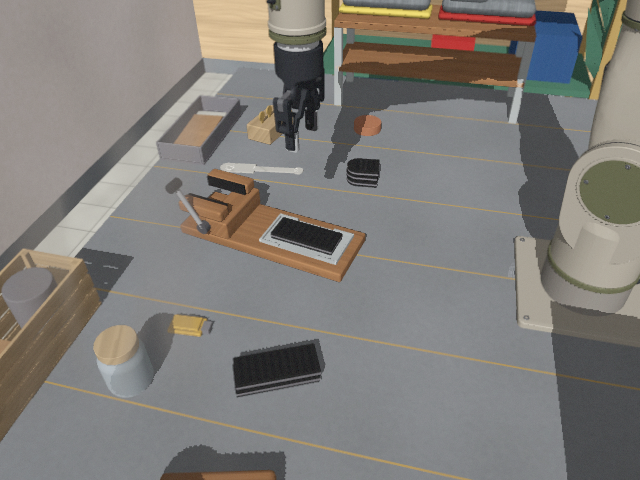

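The plate lies flat inside the tray, around (306,236). Two treads remain at (277,368), the heel stack at (363,172) is untouched, and the gripper is clear.

```bash
python3 -c "
from workcell import order
print(order.hand_in())"
```

```text
the job is handed in; nothing more can be done
None
```

The top tread plate now lies flat and lengthwise in the jack's tray, the other two treads and the heel stack stayed in place, and the job was handed in at about 12.4 s on the robot's clock (no verdict was returned).

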